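# Dial open the saw's key box

### The job

Unlock the grey key box by its dial: turn the pointer right (clockwise) to the one-pip mark, then left to the three-pip mark without running past it, stopping for a moment on each, then right again, past the one-pip mark, gently until you feel the dial come up against its stop, without forcing it. Let go of the dial and slide the steel bolt fin on the cover all the way towards the dial. Leave the jar, the bit case and the spool where they are.

Things in the scene. Friction and masses are not known exactly. Their poses are not given: they have to be found in the camera images.
- lockbox: grey sheet-steel key box, fixed, lying flat: 134 (x) x 219 (y) x 50 mm high; origin at the centre of its underside, z up. On its cover sit the dial (axis at x 0, y +45 mm) and the bolt fin (x 0, y -65 mm when shut)
- scale (a point): centre of the round aluminium scale plate (diameter 108 mm) under the dial, 52 mm over the table; axes as the box's. 46 mm from the centre stand small dark pips: two pips in the box's +x direction (dial reading 0), one pip 20 degrees clockwise of that (-0.349 rad), three pips 20 degrees counter-clockwise (+0.349); elsewhere thin ticks
- dial (a joint): angle of the black dial, rad, positive left (counter-clockwise from above); 0 with its white pointer at the two pips, -0.349 at one pip, +0.349 at three. Starts at -0.1 to 0.2. Light friction (0.05 N m), stays where left. Turned right past one pip it meets an unseen sprung stop at an unknown reading from -0.52 to -1.08 (the wheel inside sits differently each time). Count a mark within 0.1
- dial_grip (a point): point on the dial's axis at which to grip its bar, 79 mm over the table. The bar is 54 mm long, 12 mm thick, 32 mm tall (from 57 to 89 mm over the table) on a disc of diameter 68; its long direction is this point's x axis, which points along the pointer and turns with the dial
- stop: the fixed stop post inside the box, unseen; its pose (axes as the box's, origin on the dial axis) does not tell where the dial meets it. The dial meets it through a stiff spring: 9 N m per rad turned on beyond contact. More than 0.56 N m on the dial (20 N at the post) is forcing it; 0.2 to 0.4 N m is plenty. Let go, the dial springs back to just touching, where the bolt fits (within about 0.04 rad)
- bolt (a joint): travel of the bolt, m: 0 shut, 0.025 fully drawn (end of its travel); slides along the box's +y, towards the dial, with 2.5 N friction. After a few mm it jams on the wheel inside unless the dial is at its stop
- bolt_grip (a point): middle of the bolt's upright steel fin at gripping height, 76 mm over the table: 12 mm thick along the box's x, 26 mm long along its y, rising from 52 to 90 mm over the table; axes as the box's
- jar: bystander: small round jar, brown with white cap, diameter 47, height 44 mm; origin at the centre of its underside
- bit_case: bystander: flat blue drill-bit case 55 x 100 x 27 mm; origin at the centre of its underside
- cable_spool: bystander: flanged spool, diameter 48, height 40 mm; origin at the centre of its underside

How it is judged:
On the way, in this order (a step that is already met when the one before it is completed fails the run):
1. the dial is turned right to the one-pip mark (value of joint dial between -0.449 and -0.249 rad), for 0.3 s.
2. the dial is turned left to the three-pip mark (value of joint dial between 0.249 and 0.449 rad), for 0.3 s.
3. the dial is turned right again until it bears on the sprung stop (contact force between stop and anything else above 2.5 N), for 0.1 s.
4. the bolt is slid home towards the dial (value of joint bolt above 0.021 m), for 0.2 s.
At the end, for the whole second after the job is handed in: the bolt is drawn (at least 21 of its 25 mm) and the dial stands at its stop (reading between -0.48 and -1.16), at rest (value of joint bolt above 0.021 m and value of joint dial between -1.16 and -0.48 rad and velocity of joint dial below 0.05 rad/s); the robot touches nothing.
It fails at once if the dial is forced against its stop (over 20 N on the stop post, about 0.56 N m on the dial) (contact force between stop and anything else above 20 N).
It fails at once if the dial runs well past the three-pip mark (more than 0.25 rad) (value of joint dial above 0.6 rad).
It fails at once if the jar is displaced by more than 20 mm (distance of jar from where it was at the start of the episode above 0.02 m).
It fails at once if the bit case is displaced by more than 20 mm (distance of bit_case from where it was at the start of the episode above 0.02 m).
It fails at once if the spool is displaced by more than 20 mm (distance of cable_spool from where it was at the start of the episode above 0.02 m).
It also fails if it takes over 72 s, if anything falls off the work surface, if the arm or the gripper's body presses on something with over 40 N, if the wrist force passes 120 N, or if a joint passes its speed limit or range.

### The arm

A 7-joint arm with a two-finger parallel gripper is mounted at the origin on a cart in front of the work surface, level with it; the furniture and walls round the work are solid. World frame = base frame: x ahead of the robot, y to its left, z up, the work surface at z = 0. Lengths are in m, angles in rad, forces in N, time in s.
With the tool pointing down it reaches from about 0.425 to 1.025 m from the base axis. Payload 9.4 kg.
Tool frame: the origin (TCP) lies at the very end of the fingers, on their centre line; the grasp point (between the pads) lies 19 mm behind it; z points along the fingers, y is the line along which they close (so a half turn about z gives the same grasp; the last joint's range is limited). The gripper opens to 85 mm and grips with 20 to 120 N. Pads are 22 mm wide; open, the fingers measure 114 mm over their backs; the gripper's body (76 mm by 85 mm) begins 54 mm behind the grasp point. The pads swing forward as they close: fully open they stand 13 mm farther back than shut.
Start: joints at [1.103, 0.599, -0.003, 1.599, 0.002, 0.943, -0.08], TCP at [0.276, -0.67, 0.231] pointing down, gripper open.
Joint ranges: [-2.57, 2.57], [-0.35, 1.97], [-1.29, 1.29], [0.11, 2.56], [-1.05, 4.19], [0.11, 1.86], [-2.63, 2.63]. Speed limits (rad/s): [2.22, 2.22, 3.01, 3.01, 3.14, 3.14, 3.14].

### API

Orientations are given as a 3x3 rotation matrix whose columns are the frame's x, y, z axes.
In Python, from cell import get_obs, eyes, arm gives the robot as it stands. The module is installed in compiled form; this text tells all that it offers.
- The arm moves only by the tool step_arm, never from a script. Its argument "commands" is a list that holds one entry, the list of rows, each a list of 5 numbers: the opening, from -1 (shut) to 1 (fully open), so that 0 is half open, then the shift along the tool's x, y, z each as a share of 0.03 m, from -1 to 1, then the turn about the tool's z as a share of 10 degrees, from -1 to 1. In form: [[[gripper, dx, dy, dz, spin], ...]]. A call has 1 to 20 rows; each row shifts and turns the commanded pose from where the row before left it, along the tool's axes as they then stand; what a row does not reach is not made up. A row lasts 1/8 s, in which the tool goes at most 62.5 mm and 10.7 degrees, less where a joint would pass 70% of its speed; a pose out of reach is approached as far as the arm can. A call with a number of a shift or a turn outside -1 to 1 is refused whole. A call with a gripper value outside its range is refused whole. The fingers move at their own pace and stop on an object; the grip force is fixed at half the most. Time passes only in rows, so rows that do not move let the fingers close. It gives the time, the measured TCP pose, the force, the opening and the grip force at its end, in the units of the state.
- get_obs(): the state, without advancing time (a new reading comes with each control period).
- eyes.snapshot(name): name is "side" or "top" or "wrist"; returns a dict with "frame" (384x512x3 uint8, red, green, blue), "range_z" (384x512 float32, m along the optical axis (not along the pixel's ray), 0 where there is no reading), "intrinsics" (3x3 intrinsics, pixels), "k1" (the pictures are not rectified: a ray, as slopes to the right and down, at radius r is drawn at 1 + k1 r^2 times it, then the intrinsics apply), "view" (4x4, takes a point from world to camera coordinates). Camera axes: x right, y down, z forward; pixel columns grow to the right and rows downward; lengths in m; the calibration is good to about 2 mm. A picture is of the moment at which its call begins.
- arm.job_done(): hands the job in; it is judged then, once.
The state is a dict: "clock": time; "joint_pos": joint angles; "qvel": joint speeds; "joint_torque": joint torques, N m; "eef_pos": TCP position; "orientation": TCP orientation; "wrist_force": force on the tool from outside, world axes, zero at the start; "torque": the same for the moment, N m; "gripper_width": finger opening in m; "grip_force": force on a finger pad.
Only numpy, scipy, OpenCV 4.12 (cv2) and the standard library are available. Lean on these libraries where they do the work, as an engineer would, in place of code of your own. Each camera call takes 0.05 s, during which the arm holds its last target. There are 200 camera calls.

## Working session

There is one attempt and no reset: what is moved stays moved. The work goes in short steps, Python scripts to look and compute and a tool call to move; the robot and the scene stay as the last step left them, time stands still between calls to the robot, and variables do not carry over. Pictures are saved under pics/ and viewed, at most 10 in all, crops included, and the job is handed in when it is done.

Besides the shell and the picture viewer there is one more tool, called after "Emit:" as name(argument=value, ...) on one line, values as JSON. step_arm: Moves the arm, as the interface text tells. Its arguments: {"type":"object","properties":{"commands":{"type":"array","items":{"type":"array","items":{"type":"array","items":{"type":"number","minimum":-1,"maximum":1}}}}},"required":["commands"]}

```bash
mkdir -p pics; cat > h.py <<'E'
import numpy as np, cv2
from cell import get_obs, eyes, arm
def snap(n,f):
    s=eyes.snapshot(n); cv2.imwrite('pics/'+f,s['frame'][:,:,::-1]); np.savez('pics/'+f+'.npz',**{k:s[k] for k in s}); return s
def ray(s,u,v):
    K=s['intrinsics'];p=np.array([(u-K[0,2])/K[0,0],(v-K[1,2])/K[1,1]]);q=p.copy()
    for _ in range(20): q=p/(1+float(s['k1'])*(q@q))
    return np.array([q[0],q[1],1.])
def pt(s,u,v,z=None):
    """world point at pixel: by depth, or on plane z"""
    V=s['view'];R=V[:3,:3];t=V[:3,3];d=ray(s,u,v);c=-R.T@t;w=R.T@d
    k=s['range_z'][int(round(v)),int(round(u))] if z is None else (z-c[2])/w[2]
    return c+k*w
def load(f): return dict(np.load('pics/'+f+'.npz'))
E
python3 - <<'E'
from h import *
a=snap('top','t1.png');b=snap('side','s1.png')
cv2.imwrite('pics/both.png',cv2.resize(np.hstack([a['frame'],b['frame']])[:,:,::-1],(800,300)))
o=get_obs();print({k:np.round(v,3).tolist() for k,v in o.items()})
for s in(a,b):print(-s['view'][:3,:3].T@s['view'][:3,3])
E
```

```text
{'clock': 0.1, 'joint_pos': [1.103, 0.6, -0.003, 1.6, 0.002, 0.943, -0.08], 'qvel': [0.0, -0.002, 0.002, -0.001, 0.001, -0.001, -0.0], 'joint_torque': [0.004, -77.799, 1.569, -25.863, 0.013, 0.005, 0.0], 'eef_pos': [0.276, -0.67, 0.231], 'orientation': [[0.925, 0.381, -0.001], [0.381, -0.925, 0.001], [-0.0, -0.001, -1.0]], 'wrist_force': [-0.148, -0.612, -0.352], 'torque': [-0.02, -0.011, -0.039], 'grip_force': 0.0, 'gripper_width': 0.086}
[0.50787178 0.04156855 0.93463269]
[0.8982765  0.42355354 0.81422779]
```

View pics/t1.png

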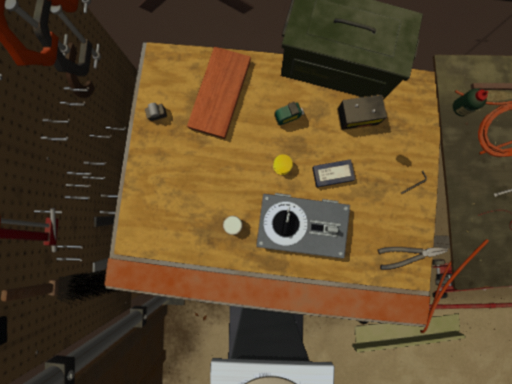

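The top view shows the box at about (305,226), with the dial at (286,223) and the fin to its right. The jar is at (232,225), the spool at (283,164) and the bit case at (334,173). I'll enlarge the box.

```bash
python3 - <<'E'
from h import *
s=load('t1.png')
c=s['frame'][180:270,215:365,::-1]
cv2.imwrite('pics/c1.png',cv2.resize(c,None,fx=5,fy=5,interpolation=cv2.INTER_CUBIC))
for u,v in[(286,223),(305,226),(232,225),(283,164),(334,173),(325,205)]:print(u,v,pt(s,u,v).round(3))
E
```

```text
286 223 [ 0.512 -0.02   0.087]
305 226 [ 0.506 -0.069  0.053]
232 225 [0.504 0.111 0.043]
283 164 [ 0.662 -0.013  0.038]
334 173 [ 0.644 -0.145  0.027]
325 205 [ 0.559 -0.119  0.05 ]
```

View pics/c1.png

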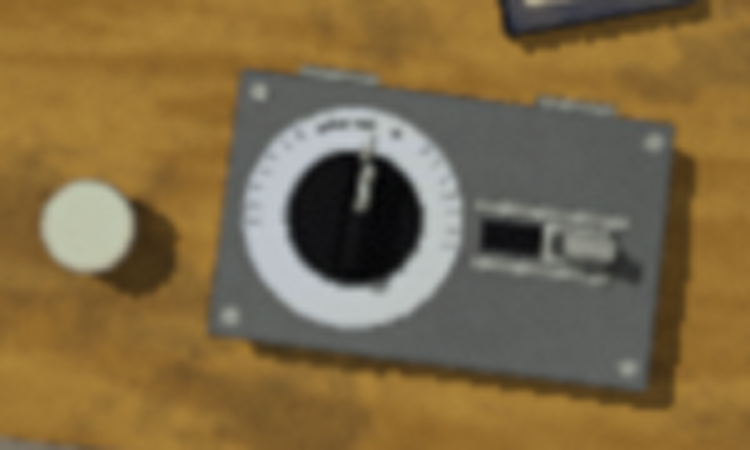

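The crop shows the cover corners at (243,70), (672,126), (645,388) and (212,335). The scale centre is at (353,217), the pointer runs to about (371,138), and the fin top is at (588,245).

```bash
python3 - <<'E'
from h import *
s=load('t1.png')
P=lambda x,y,z:pt(s,(x+.5)/5-.5+215,(y+.5)/5-.5+180,z)
C=[P(*c,.05)[:2] for c in[(243,70),(672,126),(645,388),(212,335)]]
m=np.mean(C,0);yv=(C[0]-C[1]+C[3]-C[2]);xv=C[0]-C[3]+C[1]-C[2]
print(C,m,np.linalg.norm(yv)/2,np.linalg.norm(xv)/2)
th=np.mean([np.arctan2(-yv[0],yv[1]),np.arctan2(xv[1],xv[0])]);print('yaw',np.arctan2(-yv[0],yv[1]),np.arctan2(xv[1],xv[0]))
R=np.array([[np.cos(th),-np.sin(th)],[np.sin(th),np.cos(th)]])
print('dial',m+R@[0,.045],'plate',P(353,217,.052),'fin',m+R@[0,-.065],P(588,245,.09))
for z in(.058,.089):
  d=P(371,138,z)[:2]-(m+R@[0,.045]);print('ptr',z,np.linalg.norm(d),np.arctan2(d[1],d[0])-th)
for q in[(397,133),(335,127),(365,124),]:
  d=P(*q,.053)[:2]-P(353,217,.052)[:2];print('pip',np.linalg.norm(d),np.arctan2(d[1],d[0])-th)
E
```

```text
[array([0.58404267, 0.03535404]), array([ 0.56127754, -0.17847716]), array([ 0.43202985, -0.1659605 ]), array([0.45263218, 0.04747262])] [ 0.50749556 -0.06540275] 0.21472978802154907 0.13090987310969807
yaw -0.10115387635794783 -0.09423177777236423
dial [ 0.51188475 -0.02061732] plate [ 0.51244678 -0.02057371  0.052     ] fin [ 0.50115562 -0.13009282] [ 0.50176422 -0.12895005  0.09      ]
ptr 0.058 0.04019577814616521 -0.09374391608252755
ptr 0.089 0.03827603840231895 -0.03801757886035276
pip 0.046851772997377854 -0.3644694801041704
pip 0.04522261533028828 0.31597680980783716
pip 0.04627312916251067 -0.01068119085792002
```

Emit:
step_arm(commands=[[[1, 0.776, -0.85, 0, 0], [1, 0.776, -0.85, 0, 0], [1, 0.776, -0.85, 0, 0], [1, 0.776, -0.85, 0, 0], [1, 0.776, -0.85, 0, 0], [1, 0.776, -0.85, 0, 0], [1, 0.776, -0.85, 0, 0], [1, 0.776, -0.85, 0, 0], [1, 0.776, -0.85, 0, 0], [1, 0.776, -0.85, 0, 0], [1, 0.776, -0.85, 0, 0], [1, 0.776, -0.85, 0, 0], [1, 0.776, -0.85, 0, 0], [1, 0.776, -0.85, 0, 0], [1, 0.776, -0.85, 0, 0], [1, 0.776, -0.85, 0, 0], [1, 0.776, -0.85, 0, 0], [1, 0.776, -0.85, 0, 0], [1, 0.776, -0.85, 0, 0], [1, 0.776, -0.85, 0, 0]]])

```text
clock: 2.6
eef_pos: [0.5125, -0.0204, 0.2311]
orientation: [[0.925, 0.381, -0.0], [0.381, -0.925, -0.0], [-0.0, -0.0, -1.0]]
wrist_force: [0.3, 0.3, -0.4]
gripper_width: 0.0854
grip_force: 0.0
```

Emit:
step_arm(commands=[[[1, 0, 0, 0, -0.98], [1, 0, 0, 0, -0.98], [1, 0, 0, 0, -0.98], [1, 0, 0, 0, -0.98], [1, 0, 0, 0, -0.98], [1, 0, 0, 0, -0.98], [1, 0, 0, 0, -0.98], [1, 0, 0, 0, -0.98], [1, 0, 0, 0, -0.98], [1, 0, 0, 0, -0.98], [1, 0, 0, 0, -0.98], [1, 0, 0, 0, -0.98], [1, 0, 0, 0, -0.98], [1, 0, 0, 0, -0.98], [1, 0, 0, 0, -0.98], [1, 0, 0, 0, 0], [1, 0, 0, 0, 0]]])

```text
clock: 4.72
eef_pos: [0.5123, -0.0216, 0.2311]
orientation: [[-0.982, 0.188, -0.0], [0.188, 0.982, 0.0], [0.0, -0.0, -1.0]]
wrist_force: [0.2, -0.2, 0.4]
gripper_width: 0.0855
grip_force: 0.0
```

```bash
python3 - <<'E'
from h import *
w=snap('wrist','w1.png');cv2.imwrite('pics/w1b.png',cv2.resize(w['frame'][:,:,::-1],(768,576),interpolation=cv2.INTER_CUBIC))
o=get_obs();print(o['eef_pos'],o['orientation'],o['joint_pos'],o['clock'],o['torque'],o['wrist_force'])
E
```

```text
[ 0.51231504 -0.0214948   0.2311984 ] [[-9.82323200e-01  1.87192691e-01 -1.62394522e-04]
 [ 1.87192706e-01  9.82323208e-01 -8.27882532e-05]
 [ 1.44026552e-04 -1.11723892e-04 -9.99999983e-01]] [ 0.49971829  0.44075359 -0.77700959  2.04704809  0.42306169  0.81641049
  0.85613824] 4.775 [-0.00149578 -0.00280912 -0.00063409] [-0.57328356 -0.03875698  0.36013316]
```

View pics/w1b.png

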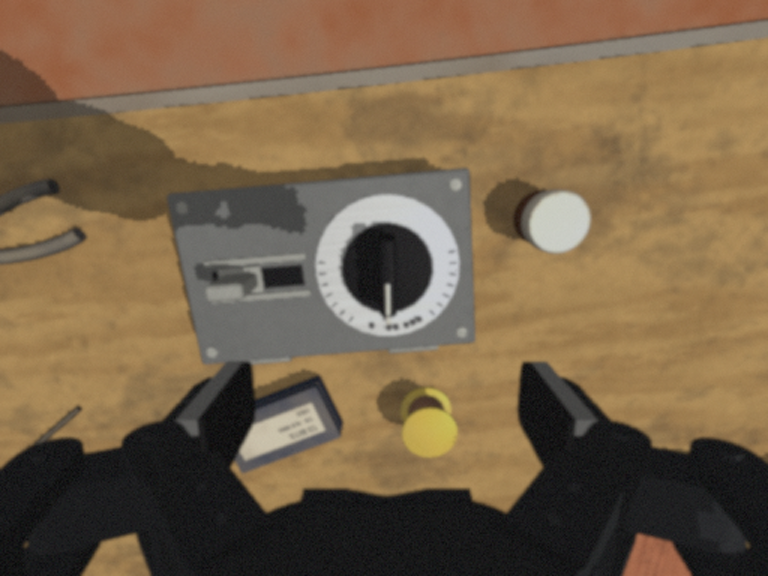

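The wrist view shows the scale centre at about (388,265), the pointer from (388,285) to (389,320), one pip at (372,326), two pips at (391,328), three pips at (412,322), and the fin top at (224,293).

```bash
python3 - <<'E'
from h import *
s=load('w1.png')
P=lambda x,y,z=None:pt(s,(x+.5)/1.5-.5,(y+.5)/1.5-.5,z)
print('scale',P(388,265,.052),'bar',P(388,265),'fin',P(224,293,.09),P(224,293),P(388,300))
C=[P(*c,.05)[:2] for c in[(204,362),(169,196),(467,169),(474,340)]];print(C,np.mean(C,0))
c=P(388,265,.052)[:2]
for n,q,z in[('tip',(389,320),.058),('in',(388,285),.058),('tip',(389,320),.089),('1',(372,326),.053),('2',(391,328),.053),('3',(412,322),.053)]:
  d=P(*q,z)[:2]-c;print(n,z,np.linalg.norm(d),np.arctan2(d[1],d[0])+.098)
c=s['frame'][150:240,180:330,::-1]
cv2.imwrite('pics/c2.png',cv2.resize(c,None,fx=5,fy=5,interpolation=cv2.INTER_CUBIC))
E
```

```text
scale [ 0.51076409 -0.02042823  0.052     ] bar [ 0.50327006 -0.01911259  0.08998633] fin [ 0.50137644 -0.13067438  0.09      ] [ 0.50117604 -0.13022662  0.09105118] [ 0.52650988 -0.02355349  0.09133123]
[array([ 0.56091652, -0.17933435]), array([ 0.4320616 , -0.16568643]), array([0.45364991, 0.04758665]), array([0.58304641, 0.03479103])] [ 0.50741861 -0.06566078]
tip 0.058 0.041353907445471114 -0.07269593386779874
in 0.058 0.013936908658208458 -0.09192230235907412
tip 0.089 0.030984198895635546 -0.0720646729507747
1 0.053 0.049484752747213555 -0.3440486563785419
2 0.053 0.049609955381793136 -0.04376186417205222
3 0.053 0.048358318985491255 0.303067633974586
```

View pics/c2.png

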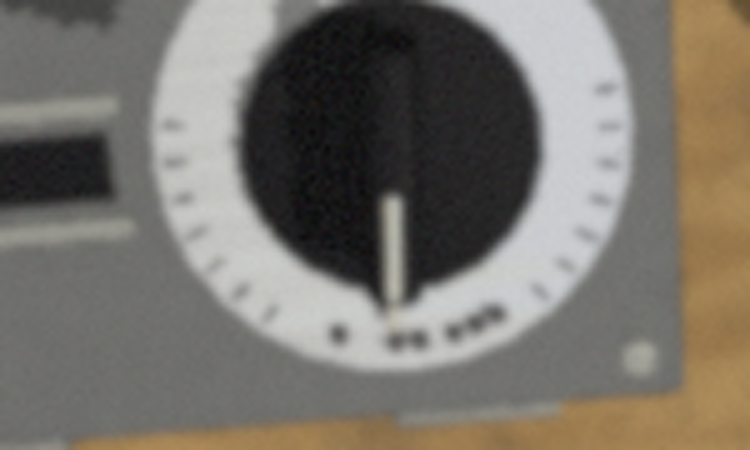

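The pointer is at about -0.07 rad and the tool is aligned with the bar to within 0.02. I'll descend next.

Emit:
step_arm(commands=[[[1, 0, 0.025, 0.93, 0], [1, 0, 0, 0.93, 0], [1, 0, 0, 0.93, 0], [1, 0, 0, 0.93, 0], [1, 0, 0, 0.93, 0], [1, 0, 0, 0.93, 0], [1, 0, 0, 0, 0], [1, 0, 0, 0, 0]]])

```text
clock: 5.78
eef_pos: [0.5129, -0.0204, 0.0646]
orientation: [[-0.983, 0.185, 0.001], [0.185, 0.983, -0.0], [-0.001, -0.0, -1.0]]
wrist_force: [-0.4, 0.1, -0.3]
gripper_width: 0.0851
grip_force: 0.0
```

Emit:
step_arm(commands=[[[-0.4, 0, 0, 0, 0], [-0.4, 0, 0, 0, 0], [-0.6, 0, 0, 0, 0], [-0.8, 0, 0, 0, 0], [-1, 0, 0, 0, 0], [-1, 0, 0, 0, 0], [-1, 0, 0, 0, 0], [-1, 0, 0, 0, 0]]])

```text
clock: 6.78
eef_pos: [0.5125, -0.0209, 0.0642]
orientation: [[-0.983, 0.184, 0.0], [0.184, 0.983, -0.001], [-0.0, -0.0, -1.0]]
wrist_force: [-0.6, -1.4, 5.8]
gripper_width: 0.011
grip_force: 60.0
```

```bash
cat > st.py <<'E'
from h import *
o=get_obs();R=o['orientation'];print('t',round(o['clock'],2),'p',o['eef_pos'].round(4),'dial',round(np.arctan2(-R[1,0],-R[0,0])+.1,4),'F',o['wrist_force'].round(2),'T',o['torque'].round(3),'w',round(float(o['gripper_width']),4),'j7',round(float(o['joint_pos'][6]),2))
E
python3 st.py
```

```text
t 6.78 p [ 0.5125 -0.0209  0.0642] dial -0.0854 F [-0.58 -1.38  5.77] T [-0.159  0.23  -0.025] w 0.011 j7 0.56
```

Emit:
step_arm(commands=[[[-1, 0, 0, 0, 0.3], [-1, 0, 0, 0, 0.3], [-1, 0, 0, 0, 0.3], [-1, 0, 0, 0, 0.3], [-1, 0, 0, 0, 0.32], [-1, 0, 0, 0, 0], [-1, 0, 0, 0, 0], [-1, 0, 0, 0, 0], [-1, 0, 0, 0, 0], [-1, 0, 0, 0, 0], [-1, 0, 0, 0, 0]]])

```text
clock: 8.15
eef_pos: [0.5126, -0.0209, 0.0641]
orientation: [[-0.901, 0.434, 0.0], [0.434, 0.901, -0.0], [-0.0, -0.0, -1.0]]
wrist_force: [-1.3, -1.9, 5.7]
gripper_width: 0.0114
grip_force: 60.0
```

```bash
python3 st.py; python3 - <<'E'
from h import *
w=snap('wrist','w2.png');t=snap('top','t2.png')
a=cv2.resize(t['frame'][190:260,250:320,::-1],(560,560),interpolation=cv2.INTER_CUBIC)
cv2.imwrite('pics/c3.png',a)
E
```

```text
t 8.15 p [ 0.5126 -0.0209  0.0641] dial -0.3494 F [-1.31 -1.94  5.7 ] T [-0.212  0.244 -0.038] w 0.0114 j7 0.37
```

View pics/w2.png

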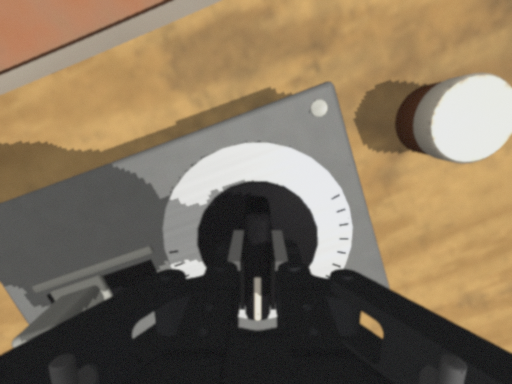

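The pads hold the bar and the pointer lies along the tool axis at about (258,300), so the dial is at -0.349. Next is left by 40°.

Emit:
step_arm(commands=[[[-1, 0, 0, 0, -0.4], [-1, 0, 0, 0, -0.4], [-1, 0, 0, 0, -0.4], [-1, 0, 0, 0, -0.4], [-1, 0, 0, 0, -0.4], [-1, 0, 0, 0, -0.4], [-1, 0, 0, 0, -0.4], [-1, 0, 0, 0, -0.4], [-1, 0, 0, 0, -0.4], [-1, 0, 0, 0, -0.4], [-1, 0, 0, 0, 0], [-1, 0, 0, 0, 0], [-1, 0, 0, 0, 0], [-1, 0, 0, 0, 0], [-1, 0, 0, 0, 0], [-1, 0, 0, 0, 0]]])

```text
clock: 10.25
eef_pos: [0.5126, -0.021, 0.0642]
orientation: [[-0.969, -0.246, 0.0], [-0.246, 0.969, -0.001], [-0.0, -0.001, -1.0]]
wrist_force: [-1.2, -1.7, 6.8]
gripper_width: 0.0107
grip_force: 60.3
```

```bash
python3 st.py; python3 - <<'E'
from h import *
w=snap('wrist','w3.png')
cv2.imwrite('pics/c3.png',cv2.resize(w['frame'][120:360,130:390,::-1],None,fx=2.4,fy=2.4,interpolation=cv2.INTER_CUBIC))
E
```

```text
t 10.25 p [ 0.5126 -0.021   0.0642] dial 0.3488 F [-1.19 -1.65  6.83] T [-0.312  0.267  0.05 ] w 0.0107 j7 0.89
```

View pics/c3.png

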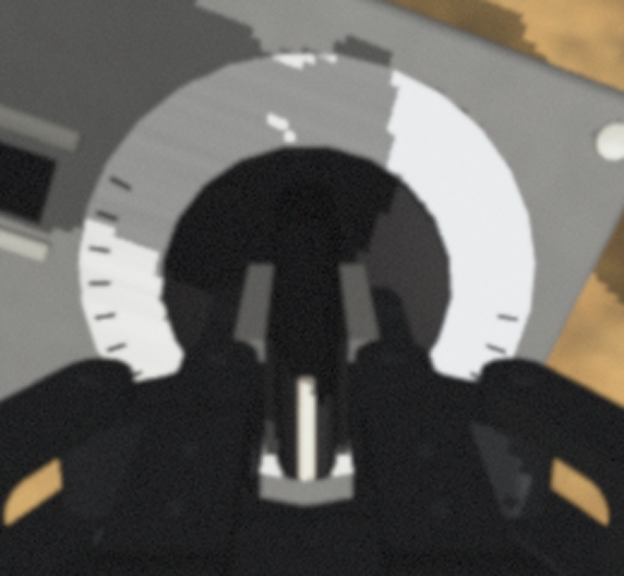

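The bar is held straight in the pads and the dial is at +0.349. Now right again to about -0.45, just short of the earliest possible stop.

Emit:
step_arm(commands=[[[-1, 0, 0, 0, 0.4], [-1, 0, 0, 0, 0.4], [-1, 0, 0, 0, 0.4], [-1, 0, 0, 0, 0.4], [-1, 0, 0, 0, 0.4], [-1, 0, 0, 0, 0.4], [-1, 0, 0, 0, 0.4], [-1, 0, 0, 0, 0.4], [-1, 0, 0, 0, 0.4], [-1, 0, 0, 0, 0.4], [-1, 0, 0, 0, 0.4], [-1, 0, 0, 0, 0.2], [-1, 0, 0, 0, 0], [-1, 0, 0, 0, 0]]])

```text
clock: 12.05
eef_pos: [0.5126, -0.0208, 0.0642]
orientation: [[-0.85, 0.526, 0.0], [0.526, 0.85, -0.0], [-0.0, -0.0, -1.0]]
wrist_force: [-1.1, -0.5, 6.7]
gripper_width: 0.0104
grip_force: 60.1
```

```bash
python3 st.py
```

```text
t 12.05 p [ 0.5126 -0.0208  0.0642] dial -0.4541 F [-1.13 -0.5   6.66] T [-0.088  0.217 -0.078] w 0.0104 j7 0.29
```

Emit:
step_arm(commands=[[[-1, 0, 0, 0, 0.1], [-1, 0, 0, 0, 0.1], [-1, 0, 0, 0, 0]]])

```text
clock: 12.42
eef_pos: [0.5126, -0.0208, 0.0642]
orientation: [[-0.831, 0.556, 0.0], [0.556, 0.831, -0.0], [-0.0, -0.0, -1.0]]
wrist_force: [-1.4, -0.6, 6.4]
gripper_width: 0.0107
grip_force: 60.1
```

```bash
python3 st.py
```

```text
t 12.43 p [ 0.5126 -0.0208  0.0642] dial -0.4892 F [-1.43 -0.62  6.43] T [-0.156  0.182 -0.081] w 0.0107 j7 0.27
```

Emit:
step_arm(commands=[[[-1, 0, 0, 0, 0.12], [-1, 0, 0, 0, 0.12], [-1, 0, 0, 0, 0]]])

```text
clock: 12.8
eef_pos: [0.5126, -0.0208, 0.0642]
orientation: [[-0.807, 0.59, 0.0], [0.59, 0.807, -0.0], [-0.0, -0.0, -1.0]]
wrist_force: [-1.3, -0.4, 6.6]
gripper_width: 0.0114
grip_force: 60.1
```

```bash
python3 st.py
```

```text
t 12.8 p [ 0.5126 -0.0208  0.0642] dial -0.5311 F [-1.27 -0.38  6.62] T [-0.154  0.265  0.001] w 0.0114 j7 0.24
```

Emit:
step_arm(commands=[[[-1, 0, 0, 0, 0.12], [-1, 0, 0, 0, 0]]])

```text
clock: 13.05
eef_pos: [0.5126, -0.0208, 0.0642]
orientation: [[-0.795, 0.607, 0.0], [0.607, 0.795, -0.0], [-0.0, -0.0, -1.0]]
wrist_force: [-0.6, -1.1, 6.0]
gripper_width: 0.011
grip_force: 60.1
```

```bash
cat >> st.py <<'E'
L=[]
for _ in range(4): eyes.snapshot('top'); L.append(get_obs()['torque'][2].round(3))
print('Tz',L)
E
python3 st.py
```

```text
t 13.05 p [ 0.5126 -0.0208  0.0642] dial -0.5521 F [-0.59 -1.08  6.01] T [-0.13   0.202 -0.073] w 0.011 j7 0.22
Tz [np.float64(-0.087), np.float64(-0.044), np.float64(-0.065), np.float64(-0.064)]
```

Emit:
step_arm(commands=[[[-1, 0, 0, 0, 0.12], [-1, 0, 0, 0, 0.12], [-1, 0, 0, 0, 0]]])

```text
clock: 13.62
eef_pos: [0.5126, -0.0208, 0.0642]
orientation: [[-0.769, 0.64, 0.0], [0.64, 0.769, -0.0], [-0.0, -0.0, -1.0]]
wrist_force: [-1.0, -1.5, 6.6]
gripper_width: 0.0105
grip_force: 60.1
```

```bash
python3 st.py
```

```text
t 13.62 p [ 0.5126 -0.0208  0.0642] dial -0.5939 F [-0.98 -1.54  6.62] T [-0.114  0.216 -0.029] w 0.0105 j7 0.19
Tz [np.float64(-0.083), np.float64(-0.077), np.float64(-0.053), np.float64(-0.028)]
```

Emit:
step_arm(commands=[[[-1, 0, 0, 0, 0.12], [-1, 0, 0, 0, 0.12], [-1, 0, 0, 0, 0]]])

```text
clock: 14.2
eef_pos: [0.5127, -0.0208, 0.0642]
orientation: [[-0.741, 0.671, 0.0], [0.671, 0.741, -0.0], [-0.0, 0.0, -1.0]]
wrist_force: [-1.2, -0.6, 6.7]
gripper_width: 0.0106
grip_force: 60.1
```

```bash
python3 st.py
```

```text
t 14.2 p [ 0.5127 -0.0208  0.0642] dial -0.6358 F [-1.17 -0.56  6.69] T [-0.126  0.162 -0.075] w 0.0106 j7 0.17
Tz [np.float64(-0.028), np.float64(-0.001), np.float64(-0.058), np.float64(-0.02)]
```

Emit:
step_arm(commands=[[[-1, 0, 0, 0, 0.12], [-1, 0, 0, 0, 0.12], [-1, 0, 0, 0, 0]]])

```text
clock: 14.78
eef_pos: [0.5126, -0.0208, 0.0642]
orientation: [[-0.712, 0.702, 0.0], [0.702, 0.712, -0.0], [-0.0, 0.0, -1.0]]
wrist_force: [-0.4, 0.0, 5.9]
gripper_width: 0.0111
grip_force: 60.1
```

```bash
python3 st.py
```

```text
t 14.78 p [ 0.5126 -0.0208  0.0642] dial -0.6778 F [-0.39  0.04  5.87] T [-0.15   0.19   0.019] w 0.0111 j7 0.14
Tz [np.float64(-0.037), np.float64(-0.06), np.float64(-0.029), np.float64(-0.066)]
```

Emit:
step_arm(commands=[[[-1, 0, 0, 0, 0.12], [-1, 0, 0, 0, 0.12], [-1, 0, 0, 0, 0]]])

```text
clock: 15.35
eef_pos: [0.5126, -0.0208, 0.0642]
orientation: [[-0.683, 0.731, 0.0], [0.731, 0.683, -0.0], [-0.0, 0.0, -1.0]]
wrist_force: [-0.3, -0.5, 5.9]
gripper_width: 0.0109
grip_force: 60.1
```

```bash
python3 st.py
```

```text
t 15.35 p [ 0.5126 -0.0208  0.0642] dial -0.7195 F [-0.34 -0.48  5.9 ] T [-0.139  0.116 -0.086] w 0.0109 j7 0.11
Tz [np.float64(-0.055), np.float64(-0.099), np.float64(-0.066), np.float64(-0.047)]
```

Emit:
step_arm(commands=[[[-1, 0, 0, 0, 0.12], [-1, 0, 0, 0, 0.12], [-1, 0, 0, 0, 0]]])

```text
clock: 15.92
eef_pos: [0.5126, -0.0208, 0.0642]
orientation: [[-0.651, 0.759, 0.0], [0.759, 0.651, -0.0], [-0.0, 0.0, -1.0]]
wrist_force: [-0.7, -1.6, 5.9]
gripper_width: 0.011
grip_force: 60.1
```

```bash
python3 st.py
```

```text
t 15.93 p [ 0.5126 -0.0208  0.0642] dial -0.7615 F [-0.73 -1.57  5.88] T [-0.069  0.165 -0.037] w 0.011 j7 0.08
Tz [np.float64(-0.04), np.float64(-0.106), np.float64(-0.023), np.float64(-0.073)]
```

Emit:
step_arm(commands=[[[-1, 0, 0, 0, 0.12], [-1, 0, 0, 0, 0.12], [-1, 0, 0, 0, 0]]])

```text
clock: 16.5
eef_pos: [0.5127, -0.0207, 0.0642]
orientation: [[-0.619, 0.785, 0.0], [0.785, 0.619, -0.0], [-0.0, 0.0, -1.0]]
wrist_force: [-1.3, -0.1, 5.6]
gripper_width: 0.0112
grip_force: 60.1
```

```bash
python3 st.py
```

```text
t 16.5 p [ 0.5127 -0.0207  0.0642] dial -0.8033 F [-1.35 -0.07  5.64] T [-0.051  0.137 -0.075] w 0.0112 j7 0.05
Tz [np.float64(-0.022), np.float64(-0.036), np.float64(-0.035), np.float64(-0.019)]
```

Emit:
step_arm(commands=[[[-1, 0, 0, 0, 0.12], [-1, 0, 0, 0, 0.12], [-1, 0, 0, 0, 0]]])

```text
clock: 17.08
eef_pos: [0.5127, -0.0207, 0.0642]
orientation: [[-0.586, 0.811, 0.0], [0.811, 0.586, -0.0], [-0.0, 0.0, -1.0]]
wrist_force: [-0.8, -1.3, 6.4]
gripper_width: 0.0109
grip_force: 60.1
```

```bash
python3 st.py
```

```text
t 17.07 p [ 0.5127 -0.0207  0.0642] dial -0.8451 F [-0.8  -1.34  6.43] T [-0.1    0.187 -0.009] w 0.0109 j7 0.03
Tz [np.float64(0.04), np.float64(0.001), np.float64(0.033), np.float64(0.034)]
```

The torque shifted slightly, so I'm taking a smaller step.

Emit:
step_arm(commands=[[[-1, 0, 0, 0, 0.1], [-1, 0, 0, 0, 0]]])

```text
clock: 17.52
eef_pos: [0.5127, -0.0207, 0.0641]
orientation: [[-0.572, 0.82, 0.0], [0.82, 0.572, -0.0], [-0.0, 0.0, -1.0]]
wrist_force: [-0.1, -1.1, 6.3]
gripper_width: 0.011
grip_force: 60.1
```

```bash
python3 st.py
```

```text
t 17.52 p [ 0.5127 -0.0207  0.0641] dial -0.8621 F [-0.07 -1.1   6.27] T [-0.124  0.187  0.091] w 0.011 j7 0.01
Tz [np.float64(0.026), np.float64(0.102), np.float64(0.077), np.float64(0.066)]
```

Emit:
step_arm(commands=[[[-1, 0, 0, 0, 0.1], [-1, 0, 0, 0, 0]]])

```text
clock: 17.98
eef_pos: [0.5127, -0.0207, 0.0642]
orientation: [[-0.557, 0.83, 0.0], [0.83, 0.557, -0.0], [-0.0, 0.0, -1.0]]
wrist_force: [0.1, -0.4, 6.6]
gripper_width: 0.0111
grip_force: 60.1
```

```bash
python3 st.py
```

```text
t 17.98 p [ 0.5127 -0.0207  0.0642] dial -0.8795 F [ 0.08 -0.39  6.62] T [-0.129  0.229  0.139] w 0.0111 j7 0.0
Tz [np.float64(0.131), np.float64(0.155), np.float64(0.173), np.float64(0.159)]
```

Emit:
step_arm(commands=[[[-1, 0, 0, 0, 0.06], [-1, 0, 0, 0, 0], [-1, 0, 0, 0, 0]]])

```text
clock: 18.55
eef_pos: [0.5127, -0.0207, 0.0642]
orientation: [[-0.549, 0.836, 0.0], [0.836, 0.549, -0.0], [-0.0, 0.0, -1.0]]
wrist_force: [-0.6, -1.9, 6.7]
gripper_width: 0.0109
grip_force: 60.2
```

```bash
python3 st.py
```

```text
t 18.55 p [ 0.5127 -0.0207  0.0642] dial -0.8896 F [-0.64 -1.86  6.74] T [-0.146  0.213  0.152] w 0.0109 j7 -0.0
Tz [np.float64(0.221), np.float64(0.192), np.float64(0.18), np.float64(0.224)]
```

The torque has risen steadily by about 0.25 N m, so the dial is on its stop. I'll let go and lift.

Emit:
step_arm(commands=[[[0, 0, 0, 0, 0], [0.5, 0, 0, 0, 0], [0.5, 0, 0, 0, 0], [0.5, 0, 0, 0, 0], [0.5, 0, 0, 0, 0], [0.5, 0, 0, -0.5, 0], [0.5, 0, 0, -0.9, 0], [0.5, 0, 0, -0.9, 0], [0.5, 0, 0, -0.9, 0], [0.5, 0, 0, 0, 0], [0.5, 0, 0, 0, 0]]])

```text
clock: 20.12
eef_pos: [0.5123, -0.021, 0.1601]
orientation: [[-0.547, 0.837, 0.0], [0.837, 0.547, -0.0], [-0.0, 0.0, -1.0]]
wrist_force: [-0.6, 0.7, -0.4]
gripper_width: 0.064
grip_force: 0.0
```

```bash
python3 st.py; python3 - <<'E'
from h import *
w=snap('wrist','w4.png');cv2.imwrite('pics/w4b.png',cv2.resize(w['frame'][:,:,::-1],(768,576)))
o=get_obs();R=o['orientation'];print(R.round(3))
# target: fin centre, tool x along box +y or -y
th=-.1;fin=np.array([.5013,-.1303]);d=np.r_[fin-o['eef_pos'][:2],0];print('shift tool',(R.T@d).round(4))
a=np.arctan2(R[1,0],R[0,0]);print('x ang',a,'ccw turn to box +y',th+np.pi/2-a)
E
```

```text
t 20.12 p [ 0.5123 -0.021   0.1601] dial -0.8918 F [-0.57  0.7  -0.37] T [0.006 0.012 0.038] w 0.064 j7 0.12
Tz [np.float64(-0.059), np.float64(0.027), np.float64(-0.024), np.float64(-0.004)]
[[-0.548  0.837 -0.001]
 [ 0.837  0.548  0.   ]
 [ 0.001 -0.001 -1.   ]]
shift tool [-0.0859 -0.0692  0.    ]
x ang 2.150415780453691 ccw turn to box +y -0.6796194536587947
```

View pics/w4b.png

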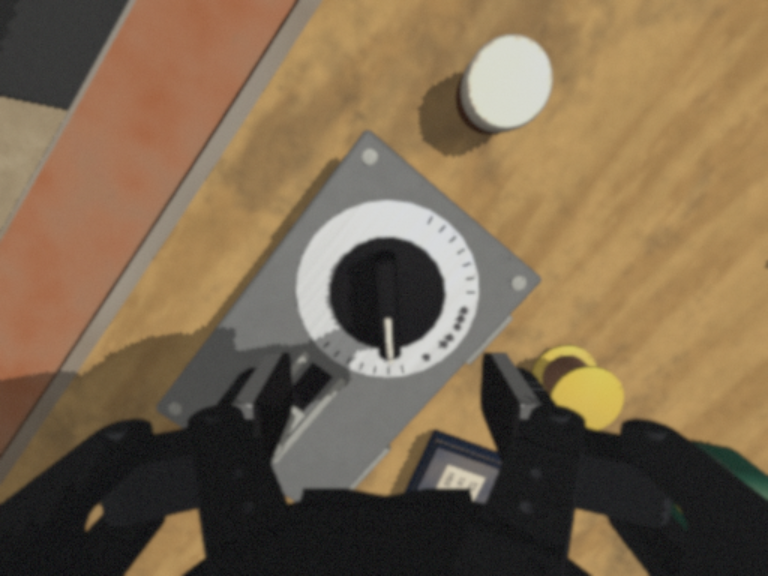

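The dial sits at its stop, with the pointer at about (389,345), about 2° back from the tool axis, which matches the spring-back. Moving over the fin.

Emit:
step_arm(commands=[[[0.5, -0.716, -0.577, 0, 0], [0.5, -0.716, -0.577, 0, 0], [0.5, -0.716, -0.577, 0, 0], [0.5, -0.716, -0.577, 0, 0], [0.5, 0, 0, 0, 0.973], [0.5, 0, 0, 0, 0.973], [0.5, 0, 0, 0, 0.973], [0.5, 0, 0, 0, 0.973], [0.5, 0, 0, 0, 0], [0.5, 0, 0, 0, 0]]])

```text
clock: 21.62
eef_pos: [0.5015, -0.1303, 0.1596]
orientation: [[0.096, 0.995, -0.001], [0.995, -0.096, 0.0], [-0.0, -0.001, -1.0]]
wrist_force: [0.2, 0.3, 0.0]
gripper_width: 0.0639
grip_force: 0.0
```

```bash
python3 - <<'E'
from h import *
o=get_obs();R=o['orientation'];print(o['eef_pos'],R.round(3),(R.T@np.r_[np.array([.5013,-.1303])-o['eef_pos'][:2],0]).round(4))
w=snap('wrist','w5.png');cv2.imwrite('pics/w5b.png',w['frame'][:,:,::-1])
E
```

```text
[ 0.5015432  -0.13029247  0.15960847] [[ 0.096  0.995 -0.001]
 [ 0.995 -0.096  0.   ]
 [-0.    -0.001 -1.   ]] [-0.     -0.0002  0.    ]
```

View pics/w5b.png

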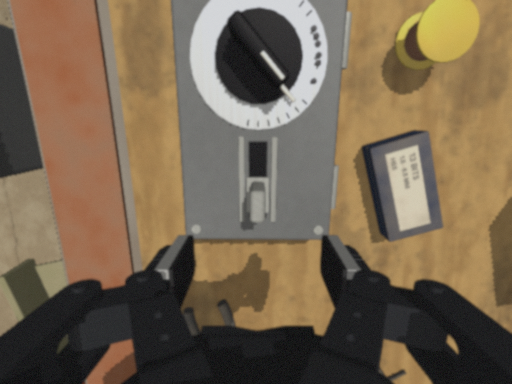

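The fin is at (258,203), centred between the fingers. The pointer is at about (290,95), still at the stop. Descend and grip.

Emit:
step_arm(commands=[[[0.5, 0, 0, 0.8, 0], [0.5, 0, 0, 0.8, 0], [0.5, 0, 0, 0.8, 0], [0.5, 0, 0, 0.8, 0], [0.5, 0, 0, 0, 0], [0, 0, 0, 0, 0], [-0.5, 0, 0, 0, 0], [-1, 0, 0, 0, 0], [-1, 0, 0, 0, 0], [-1, 0, 0, 0, 0], [-1, 0, 0, 0, 0]]])

```text
clock: 23.05
eef_pos: [0.5015, -0.1306, 0.0648]
orientation: [[0.1, 0.995, 0.001], [0.995, -0.1, -0.0], [-0.0, 0.001, -1.0]]
wrist_force: [-1.9, -0.1, 8.4]
gripper_width: 0.0109
grip_force: 58.7
```

Emit:
step_arm(commands=[[[-1, 0.1, 0, 0, 0], [-1, 0.1, 0, 0, 0], [-1, 0.1, 0, 0, 0], [-1, 0.1, 0, 0, 0], [-1, 0.1, 0, 0, 0], [-1, 0, 0, 0, 0]]])

```text
clock: 23.8
eef_pos: [0.503, -0.1159, 0.0648]
orientation: [[0.1, 0.995, 0.001], [0.995, -0.1, -0.001], [-0.001, 0.001, -1.0]]
wrist_force: [-1.8, -1.3, 8.1]
gripper_width: 0.0113
grip_force: 58.8
```

The bolt has moved 15 mm with little force, so it isn't jammed. Finishing the slide.

Emit:
step_arm(commands=[[[-1, 0.1, 0, 0, 0], [-1, 0.1, 0, 0, 0], [-1, 0.1, 0, 0, 0], [-1, 0.03, 0, 0, 0], [-1, 0, 0, 0, 0], [-1, 0, 0, 0, 0], [-1, 0, 0, 0, 0]]])

```text
clock: 24.68
eef_pos: [0.504, -0.1063, 0.0648]
orientation: [[0.101, 0.995, 0.0], [0.995, -0.101, -0.001], [-0.001, 0.001, -1.0]]
wrist_force: [-1.9, -1.6, 8.4]
gripper_width: 0.0109
grip_force: 58.7
```

Emit:
step_arm(commands=[[[-1, 0.03, 0, 0, 0], [-1, 0, 0, 0, 0], [0, 0, 0, 0, 0], [0.5, 0, 0, 0, 0], [0.5, 0, 0, 0, 0], [0.5, 0, 0, 0, 0], [0.5, 0, 0, 0, 0], [0.5, 0, 0, -0.9, 0], [0.5, 0, 0, -0.9, 0], [0.5, 0, 0, -0.9, 0], [0.5, 0, 0, -0.9, 0], [0.5, 0, 0, 0, 0], [0.5, 0, 0, 0, 0]]])

```text
clock: 26.3
eef_pos: [0.5038, -0.1049, 0.1714]
orientation: [[0.1, 0.995, -0.001], [0.995, -0.1, -0.0], [-0.0, -0.001, -1.0]]
wrist_force: [0.7, 0.6, 0.1]
gripper_width: 0.0638
grip_force: 0.0
```

```bash
python3 - <<'E'
from h import *
w=snap('wrist','w6.png');o=get_obs();print(o['clock'],o['eef_pos'],o['wrist_force'],o['gripper_width'])
E
```

```text
26.35 [ 0.50367184 -0.10483514  0.17109919] [ 0.48710877 -0.03606454  0.04425949] 0.06404700044903988
```

View pics/w6.png

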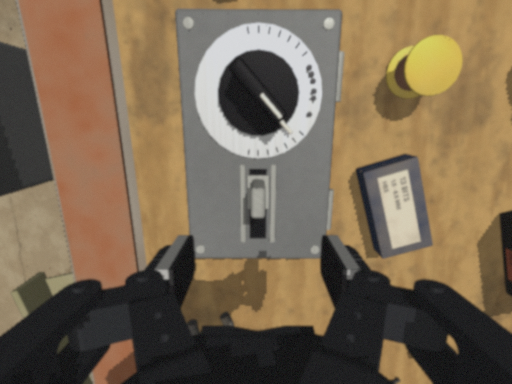

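The fin at (258,198) has moved along its slot to the end near the dial. The pointer is unchanged, the bystanders I can see haven't moved, and the gripper is clear. Handing in.

```bash
python3 -c "
from h import *
print(arm.job_done())"
```

```text
the job is handed in; nothing more can be done
None
```

I turned the dial to one pip, to three pips and then gently onto its stop. I let go, slid the bolt about 25 mm to the dial end, kept clear of the jar, case and spool, and handed in at about 26 s; no verdict was returned.

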